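# Close the fermenting jar: valve lid in the mouth, band screwed snug over it

## Robot

A 7-joint arm with a two-finger parallel gripper is mounted at the origin on a cart in front of the work surface, level with it; the furniture and walls round the work are solid. World frame = base frame: x ahead of the robot, y to its left, z up, the work surface at z = 0. Lengths are in m, angles in rad, forces in N, time in s.
With the tool pointing down it reaches from about 0.425 to 0.875 m from the base axis. Payload 8.4 kg.
Tool frame: the origin (TCP) lies at the very end of the fingers, on their centre line; the grasp point (between the pads) lies 19 mm behind it; z points along the fingers, y is the line along which they close (so a half turn about z gives the same grasp; the last joint's range is limited). The gripper opens to 85 mm and grips with 20 to 120 N. Pads are 22 mm wide; open, the fingers measure 114 mm over their backs; the gripper's body (76 mm by 85 mm) begins 54 mm behind the grasp point. The pads swing forward as they close: fully open they stand 13 mm farther back than shut.
Start: joints at [-1.429, 0.333, 0.04, 1.465, -0.013, 1.343, -0.059], TCP at [0.155, 0.631, 0.231] pointing down, gripper open.
Joint ranges: [-2.58, 2.58], [-0.38, 2.09], [-1.3, 1.39], [0.25, 2.4], [-1.5, 4.64], [0.08, 2.09], [-2.65, 2.65]. Speed limits (rad/s): [2.22, 2.22, 2.79, 2.79, 3.14, 3.14, 3.14].

## Interface

Orientations are given as a unit quaternion [x, y, z, w].
In Python, from station import * gives the robot as it stands. The module is installed in compiled form; this text tells all that it offers.
- The arm moves only by the tool servo_tool, never from a script. Its argument "motion" is one flat list of numbers, 7 for each row, row after row: the shift along the tool's x, y, z in cm, then the turn, a rotation vector about the tool's x, y, z in degrees, then the closure, from 0 (fully open) to 1 (shut). In form: [tx, ty, tz, rx, ry, rz, fingers, tx, ty, tz, rx, ry, rz, fingers, ...]. A call has 1 to 5 rows; each row shifts and turns the commanded pose from where the row before left it, along the tool's axes as they then stand; what a row does not reach is not made up. A row lasts 1/8 s, in which the tool goes at most 62.5 mm and 10.7 degrees, less where a joint would pass 70% of its speed; a pose out of reach is approached as far as the arm can. A call is refused whole if a number of a shift passes 6.25 or a number of a turn 10.7, either way. A call with a gripper value outside its range is refused whole. The fingers move at their own pace and stop on an object; the grip force is fixed at half the most. Time passes only in rows, so rows that do not move let the fingers close. It gives the time, the measured TCP pose, the force, the opening and the grip force at its end, in the units of the state.
- state(): the state, without advancing time (a new reading comes with each control period).
- grab_frame(name): name is "scene" or "top" or "wrist"; returns the picture (400x640x3 uint8, red, green, blue); there is no depth.
- camera_info(name): a dict with "fx", "fy", "cx", "cy" (pixels), "dist" ([k1, k2, p1, p2, k3] as OpenCV has them; the pictures are not rectified), "pose" (4x4, takes a point from camera to world coordinates); the wrist camera has in their place "T_tool_cam" (4x4, takes a point from camera to tool coordinates, whose origin is the TCP and whose axes are the flange's). Camera axes: x right, y up, looking along -z (the intrinsics and any distortion apply to the point x, -y, -z); pixel columns grow to the right and rows downward; lengths in m; the calibration is good to about 2 mm. A picture is of the moment at which its call begins: read the wrist's pose just before it. camera_info takes no time and is no camera call.
- finish_job(): hands the job in; it is judged then, once.
The state is a dict: "time_s": time; "joint_positions": joint angles; "dq": joint speeds; "tau": joint torques, N m; "ee_pos": TCP position; "tcp_rot": TCP orientation; "ft_force": force on the tool from outside, world axes, zero at the start; "ft_torque": the same for the moment, N m; "finger_gap": opening from 0.0 (shut) to 1.0 (fully open); "finger_force": force on a finger pad.
Only numpy, scipy, OpenCV 4.12 (cv2) and the standard library are available. Lean on these libraries where they do the work, as an engineer would, in place of code of your own. Each camera call takes 0.05 s, during which the arm holds its last target. There are 200 camera calls.

## Task

Close the fermenting jar for me: set the white valve lid into the jar's mouth, nipple up and fully home, without dropping it, then put the brass band over it and screw it clockwise until it is snug, so that it clamps the lid. Go by feel and do not overtighten or press hard, and leave the other things on the worktop where they are.

Things in the scene. Friction and masses are not known exactly. Their poses are not given: they have to be found in the camera images.
- jar: glass jar, fixed upright on the worktop in a black rubber suction foot (100 mm wide). Origin at the centre of its underside, z up. Body 72 mm in diameter up to 60 mm, shoulder up to 75 mm, then a neck of 53 mm outer diameter up to the rim at 100 mm. Blue marks on shoulder and body show the gaps of its thread, on its +x, -x, +y and -y axes
- jar_mouth (a point): centre of the jar's mouth at rim height (100 mm up), axes as the jar's. The mouth is 48 mm in diameter; 2.2 to 4.8 mm below the rim lies a firm orange rubber washer that carries the lid; its height differs each time, and it gives 1 mm under 30 N
- jar_thread (a point): point on the neck's axis, 8 mm below the rim, axes as the jar's. Round it four ramps 3 mm thick stand out to 61 mm diameter, with 26 degree gaps centred on +x, -x, +y, -y. Each ramp's underside falls 5.6 mm over its 64 degrees going clockwise seen from above, from 5.3 to 10.9 mm below the rim, and ends at a stop: lugs let in at the gaps are drawn down by turning clockwise
- valve_lid: white plastic valve lid: disk 46 mm in diameter and 6.5 mm thick, a round nipple 14 mm in diameter standing 13 mm above its centre to hold it by. About 40 g. Origin at the centre of the underside, z up through the nipple. Home on the washer, its underside is 2.2 to 4.8 mm below the rim, its upper face 1.7 to 4.3 mm above it
- band: brass screw band: ring 68 mm in outer, 63 mm in inner diameter, 17.5 mm tall, with a 3 mm flange at the top whose hole is 38 mm wide (the nipple passes through; the flange presses on the lid's edge). About 60 g. Origin at the centre of the underside, z up. Four lugs at the lower edge, 6 mm long, 3.5 mm tall, reach inwards to 56 mm diameter, on its +x, -x, +y, -y axes (blue marks on top)
- band_top (a point): centre of the band's upper face, axes as the band's. Lugs over gaps (any quarter): the band drops until its flange meets the lid, underside 10 to 13 mm below the rim; on the ramps it stops less than 8 mm below it. From lugs centred in gaps it turns freely for 28 to 60 degrees clockwise, by the washer; then the clamping force grows about 2 N per degree. It stays clamped when let go. Snug: 10 to 18 N on the lid, about 0.2 N m; over 26 N is overtight
- garlic: garlic bulb, 60 mm, bystander; origin at its underside
- onion: onion, 80 mm, bystander; origin at its underside
- spice_jar: spice jar with dark lid, 41 mm wide, 105 mm tall, bystander; origin at its underside
- pepper_mill: dark wooden pepper mill, 58 mm wide, 170 mm tall, bystander; origin at its underside
- lemon: lemon, 71 mm long, bystander; origin at its underside
- wine_glass: wine glass, 81 mm wide, 202 mm tall, bystander; origin at its underside
Not all that is in view belongs to the job. Of the things that look like the valve_lid, take the one that is nearest to the robot's base at the start.

How it is judged:
By the outcome, as a careful person would: the job done as asked, in the order asked, and still so for the second after the job is handed in, with the robot touching nothing.
It also fails if it takes over 72 s, if anything falls off the work surface, if the arm or the gripper's body presses on something with over 40 N, if the wrist force passes 120 N, or if a joint passes its speed limit or range.

## Working session

There is one attempt and no reset: what is moved stays moved. The work goes in short steps, Python scripts to look and compute and a tool call to move; the robot and the scene stay as the last step left them, time stands still between calls to the robot, and variables do not carry over. Pictures are saved under pics/ and viewed, at most 11 in all, crops included, and the job is handed in when it is done.

Besides the shell and the picture viewer there is one more tool, called as name(argument=value, ...) on one line, values as JSON. servo_tool: Moves the arm, as the interface text tells. Its arguments: {"type":"object","properties":{"motion":{"type":"array","items":{"type":"number"}}},"required":["motion"]}

```bash
mkdir -p pics; python3 - <<'E'
from station import *
import cv2,numpy as np
s=state(); print(s)
for n in ["scene","top","wrist"]:
    i=camera_info(n); print(n,{k:(np.round(v,4).tolist()) for k,v in i.items() if k!='name'})
    f=grab_frame(n); cv2.imwrite(f"pics/{n}0.png",f[:,:,::-1])
E
```

```text
{'time_s': 0.0, 'joint_positions': array([-1.42920316,  0.3339268 ,  0.03986972,  1.46625697, -0.01339664,
        1.34330693, -0.05848516]), 'dq': array([-8.47356977e-04, -2.57657413e-04,  3.73661614e-04, -1.22425336e-03,
        1.12283925e-03,  2.26657955e-03,  3.25779120e-05]), 'tau': array([-7.23329431e-04, -6.58549404e+01,  1.36476461e+00, -4.05581224e+01,
        1.66956946e-02,  1.21150448e-02, -1.66339015e-05]), 'ee_pos': array([0.15492583, 0.63080102, 0.23041794]), 'tcp_rot': array([ 1.20104689e-01,  9.92760897e-01, -8.15011043e-04, -4.15495164e-05]), 'ft_force': array([ 0.50240394, -0.07204655, -0.35239375]), 'ft_torque': array([-0.01929067, -0.05294215, -0.01637711]), 'finger_force': 0.0, 'finger_gap': 0.9959732660988821}
scene {'fx': 431.9017, 'fy': 431.9017, 'cx': 321.183, 'cy': 204.593, 'dist': [-0.055, 0.0, 0.0, 0.0, 0.0], 'pose': [[0.7681, 0.4125, -0.4897, 0.1074], [-0.6402, 0.5111, -0.5736, -0.591], [0.0137, 0.7541, 0.6566, 0.7665], [0.0, 0.0, 0.0, 1.0]]}
top {'fx': 401.8292, 'fy': 401.8292, 'cx': 324.1467, 'cy': 199.7481, 'dist': [-0.0051, 0.0, 0.0, 0.0, 0.0], 'pose': [[-0.0213, 0.9912, -0.1306, 0.4514], [-0.9998, -0.0206, 0.0068, 0.011], [0.004, 0.1307, 0.9914, 1.2328], [0.0, 0.0, 0.0, 1.0]]}
wrist {'fx': 352.5207, 'fy': 352.5207, 'cx': 316.5333, 'cy': 201.9981, 'dist': [-0.0767, 0.0, 0.0, 0.0, 0.0], 'T_tool_cam': [[0.0002, 0.9477, 0.3191, 0.0807], [1.0, -0.0002, 0.0001, -0.001], [0.0002, 0.3191, -0.9477, -0.143], [0.0, 0.0, 0.0, 1.0]]}
```

View pics/top0.png

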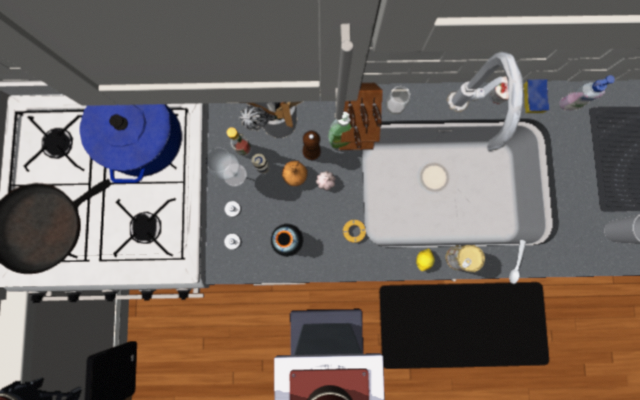

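View pics/scene0.png

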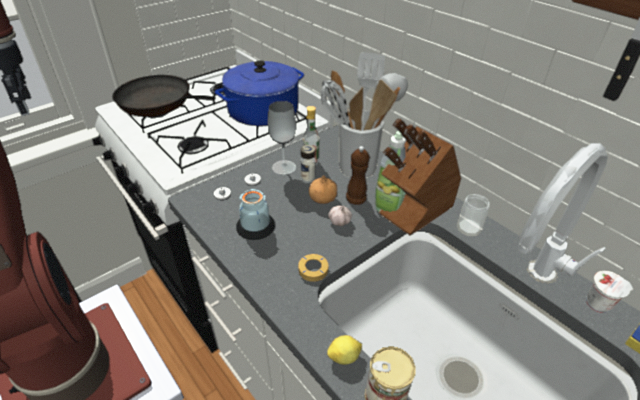

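The top view shows two white lids at (233,209) and (233,241), the jar at (286,239), the band at (354,231), and the glass, spice jar, onion, mill, garlic and lemon. The scene view shows the lids at (252,179) and (222,193).

Things that could be taken for the valve lid: top (233,209) = scene (252,179), and top (233,241) = scene (222,193). I'll measure both and crop.

```bash
cat > h.py <<'E'
from station import *
import cv2,numpy as np
from scipy.spatial.transform import Rotation as R
def cam(n,s=None):
    i=camera_info(n)
    K=np.array([[i["fx"],0,i["cx"]],[0,i["fy"],i["cy"]],[0,0,1]])
    if n=="wrist":
        T=np.eye(4);T[:3,:3]=R.from_quat(s["tcp_rot"]).as_matrix();T[:3,3]=s["ee_pos"];T=T@np.array(i["T_tool_cam"])
    else: T=np.array(i["pose"])
    return K,np.array(i["dist"],float),T
def ray(c,px,z):
    K,d,T=c
    u=cv2.undistortPoints(np.array(px,float).reshape(-1,1,2),K,d)[:,0]
    v=np.c_[u[:,0],-u[:,1],-np.ones(len(u))]@T[:3,:3].T
    return T[:3,3]+v*((z-T[2,3])/v[:,2])[:,None]
def proj(c,P):
    K,d,T=c
    q=(np.atleast_2d(P)-T[:3,3])@T[:3,:3]; q=q*[1,-1,-1]
    return cv2.projectPoints(q,np.zeros(3),np.zeros(3),K,d)[0][:,0]
def blobs(m,amin=30):
    n,l,st,c=cv2.connectedComponentsWithStats(m.astype(np.uint8))
    return [(st[k].tolist(),c[k].round(1).tolist()) for k in range(1,n) if st[k][4]>=amin]
E
python3 - <<'E'
from h import *
out=[]
t=cv2.imread("pics/top0.png");s=cv2.imread("pics/scene0.png")
ct,cs=cam("top"),cam("scene")
def show(nm,img,c,box,f,z):
    hsv=cv2.cvtColor(img,cv2.COLOR_BGR2HSV);x0,y0,x1,y1=box
    m=np.zeros(img.shape[:2],bool);m[y0:y1,x0:x1]=f(hsv)[y0:y1,x0:x1]
    for st,ce in blobs(m,25): 
        mid=[st[0]+(st[2]-1)/2,st[1]+(st[3]-1)/2]
        print(nm,st,ce,ray(c,[ce,mid],z).round(4).tolist())
W=lambda h:(h[...,2]>170)&(h[...,1]<40)
O=lambda h:(h[...,0]>8)&(h[...,0]<28)&(h[...,1]>120)&(h[...,2]>90)
show("lidT",t,ct,(215,195,250,255),W,.0065)
show("lidS",s,cs,(205,165,270,205),W,.0065)
show("bandT",t,ct,(335,210,372,250),O,.0175)
show("bandS",s,cs,(290,245,335,290),O,.0175)
B=lambda h:(h[...,0]>90)&(h[...,0]<130)&(h[...,1]>120)&(h[...,2]>60)
show("jarblue",t,ct,(265,220,310,260),B,.06)
show("foot",t,ct,(265,218,310,262),lambda h:h[...,2]<45,.005)
a=cv2.resize(t[190:265,210:385],None,fx=4.5,fy=4.5,interpolation=cv2.INTER_CUBIC)
b=cv2.resize(s[160:285,200:340],None,fx=2,fy=2,interpolation=cv2.INTER_CUBIC)
im=np.zeros((600,790,3),np.uint8);im[:a.shape[0],:a.shape[1]]=a[:,:790];im[340:340+b.shape[0],:b.shape[1]]=b[:260]
cv2.imwrite("pics/crop1.png",im)
E
```

```text
lidT [225, 201, 15, 16, 168] [231.7, 208.2] [[0.5927, 0.2867, 0.0065], [0.5918, 0.2858, 0.0065]]
lidT [224, 234, 16, 15, 171] [231.2, 240.9] [[0.4929, 0.2874, 0.0065], [0.4925, 0.2865, 0.0065]]
lidS [205, 165, 22, 9, 112] [212.4, 167.7] [[0.5298, 0.4037, 0.0065], [0.5337, 0.3922, 0.0065]]
lidS [244, 173, 17, 11, 124] [252.2, 178.2] [[0.5939, 0.2864, 0.0065], [0.5939, 0.2875, 0.0065]]
lidS [213, 187, 18, 12, 133] [221.7, 192.2] [[0.4935, 0.2858, 0.0065], [0.4924, 0.2851, 0.0065]]
lidS [251, 189, 15, 11, 30] [258.9, 192.5] [[0.5729, 0.2201, 0.0065], [0.5674, 0.2162, 0.0065]]
bandT [343, 220, 23, 22, 269] [353.8, 230.8] [[0.5151, -0.0848, 0.0175], [0.516, -0.0855, 0.0175]]
bandS [299, 254, 29, 27, 422] [312.7, 268.1] [[0.5112, -0.0927, 0.0175], [0.5137, -0.0906, 0.0175]]
foot [273, 224, 31, 32, 229] [293.4, 241.3] [[0.4877, 0.0988, 0.005], [0.4935, 0.1151, 0.005]]
foot [279, 234, 10, 10, 88] [283.5, 238.5] [[0.4968, 0.1288, 0.005], [0.4968, 0.1288, 0.005]]
```

View pics/crop1.png

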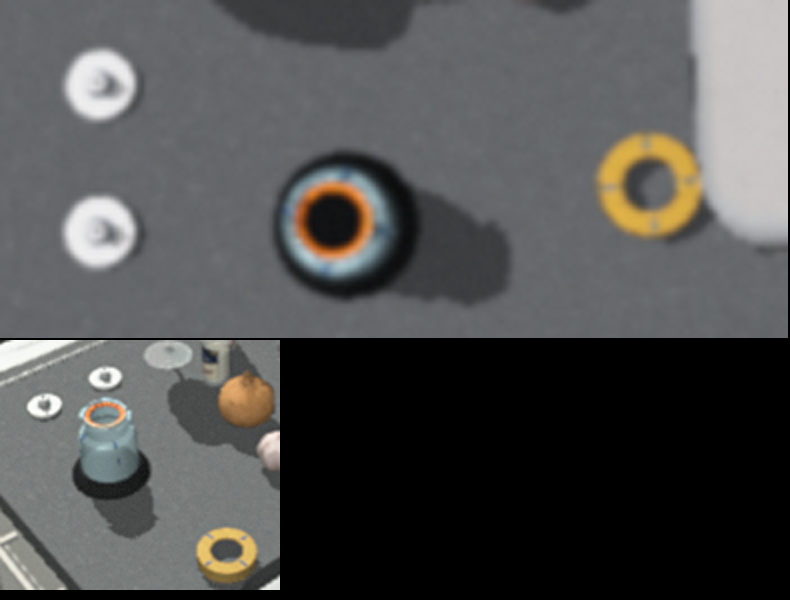

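Both candidates stand nipple up. The near one is top (233,241), scene (222,193), at world (0.493, 0.287), about 0.57 m from the base; the other is about 0.66 m away. I'll take the near one and move over it for the close look with the wrist camera.

servo_tool(motion=[-5.1, -3.2, 0, 0, 0, 0, 0, -5.1, -3.2, 0, 0, 0, 0, 0, -5.1, -3.2, 0, 0, 0, 0, 0, -5.1, -3.2, 0, 0, 0, 0, 0])

```text
time_s: 0.65
ee_pos: [0.3237, 0.4565, 0.2312]
tcp_rot: [0.12, 0.993, -0.0, -0.0]
ft_force: [0.9, 0.9, -0.2]
finger_gap: 1.005
finger_force: 0.0
```

servo_tool(motion=[-5.1, -3.2, 0, 0, 0, 0, 0, -5.1, -3.2, 0, 0, 0, 0, 0, -5.1, -3.2, 0, 0, 0, 0, 0, -5.1, -3.2, 0, 0, 0, 0, 0, 0, 0, 0, 0, 0, 0, 0])

```text
time_s: 1.27
ee_pos: [0.4935, 0.2801, 0.2313]
tcp_rot: [0.124, 0.992, -0.001, 0.001]
ft_force: [-0.5, -0.6, -0.2]
finger_gap: 1.004
finger_force: 0.0
```

```bash
python3 - <<'E'
from h import *
s=state(); print(s["time_s"],s["joint_positions"].round(3),s["ee_pos"].round(4),s["tcp_rot"].round(4),s["ft_force"],s["dq"].round(3))
f=grab_frame("wrist"); cv2.imwrite("pics/w1.png",f[:,:,::-1]); np.save("w1.npy",np.r_[s["ee_pos"],s["tcp_rot"]])
c=cam("wrist",s); print(proj(c,[[.493,.287,.0065],[.593,.287,.0065],[.4935,.1151,.1]]))
E
```

```text
1.275 [-0.901  0.165  0.345  1.686 -0.056  1.3    0.776] [0.4935 0.2801 0.2313] [ 1.244e-01  9.922e-01 -8.000e-04  7.000e-04] [-0.45429078 -0.60922225 -0.23491282] [-0.053 -0.003 -0.084  0.009 -0.025  0.002 -0.053]
[[324.04857102 161.11458222]
 [344.93862257 244.15814124]
 [133.57556887 233.33601516]]
```

View pics/w1.png

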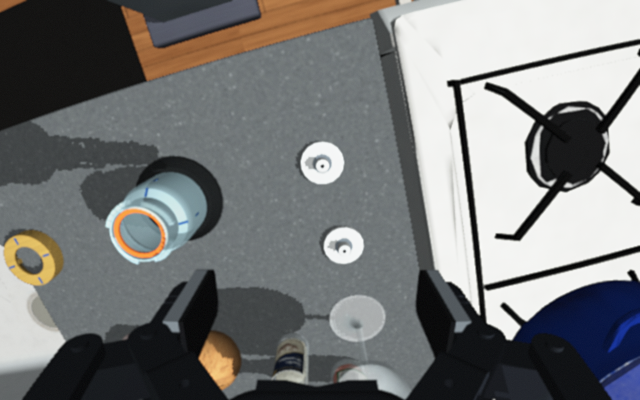

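The wrist view shows the near lid at (322,162) with its nipple up, the other lid at (344,245), the jar mouth at (140,233) and the band at (32,258). The choice is confirmed, so I'll refine the positions.

```bash
python3 - <<'E'
from h import *
w=np.load("w1.npy");s=dict(ee_pos=w[:3],tcp_rot=w[3:]);c=cam("wrist",s)
im=cv2.imread("pics/w1.png");h=cv2.cvtColor(im,cv2.COLOR_BGR2HSV)
def el(box,f,z,nm):
    x0,y0,x1,y1=box;m=np.zeros(im.shape[:2],np.uint8);m[y0:y1,x0:x1]=f(h)[y0:y1,x0:x1]
    cs=max(cv2.findContours(m,0,1)[0],key=cv2.contourArea)
    P=ray(c,cs[:,0],z)[:,:2].astype(np.float32)
    (ce,r)=cv2.minEnclosingCircle(P); e=cv2.fitEllipse((P*1e4).astype(np.float32))
    print(nm,cv2.boundingRect(cs),np.round(ce,4),round(r,4),np.round(e[0],1)/1e4,np.round(e[1],0)/1e4)
W=lambda h:((h[...,2]>150)&(h[...,1]<50)).astype(np.uint8)
el((295,138,350,190),W,.005,"lid")
O=lambda h:((h[...,0]>4)&(h[...,0]<28)&(h[...,1]>110)&(h[...,2]>90)).astype(np.uint8)
el((95,195,185,275),O,.0955,"washer")
el((0,225,70,290),O,.0175,"band")
R_=R.from_quat(s["tcp_rot"]).as_matrix();print(R_.round(4).tolist())
E
```

```text
lid (300, 141, 45, 44) [0.4949 0.2846] 0.024 [0.49482 0.28444] [0.046  0.0467]
washer (114, 209, 51, 49) [0.4961 0.1169] 0.0238 [0.49628 0.11667] [0.0447 0.0466]
band (4, 230, 59, 55) [ 0.5166 -0.0793] 0.0409 [ 0.51601 -0.07935] [0.0662 0.0805]
[[-0.969, 0.2469, 0.0012], [0.2469, 0.969, -0.0018], [-0.0016, -0.0014, -1.0]]
```

servo_tool(motion=[0, 0.45, 4.2, 0, 0, 0, 0.45, 0, 0, 4.2, 0, 0, 0, 0.45, 0, 0, 4.2, 0, 0, 0, 0.45, 0, 0, 4.2, 0, 0, 0, 0.45, 0, 0, 0, 0, 0, 0, 0.45])

```text
time_s: 1.95
ee_pos: [0.4882, 0.2896, 0.0604]
tcp_rot: [0.119, 0.993, -0.002, -0.002]
ft_force: [-0.3, 0.4, 0.5]
finger_gap: 0.554
finger_force: 0.0
```

```bash
cat >> h.py <<'E'
W=lambda h:((h[...,2]>150)&(h[...,1]<50)).astype(np.uint8)
O=lambda h:((h[...,0]>4)&(h[...,0]<28)&(h[...,1]>110)&(h[...,2]>90)).astype(np.uint8)
def el(im,c,box,f,z,nm):
    h=cv2.cvtColor(im,cv2.COLOR_BGR2HSV)
    x0,y0,x1,y1=box;m=np.zeros(im.shape[:2],np.uint8);m[y0:y1,x0:x1]=f(h)[y0:y1,x0:x1]
    cs=max(cv2.findContours(m,0,1)[0],key=cv2.contourArea)
    P=ray(c,cs[:,0],z)[:,:2]
    ce,r=cv2.minEnclosingCircle(P.astype(np.float32)); e=cv2.fitEllipse((P*1e4).astype(np.float32))
    print(nm,cv2.boundingRect(cs),np.round(ce,4),round(r,4),np.round(e[0],1)/1e4,np.round(e[1],0)/1e4)
    return np.array(e[0])/1e4
E
python3 - <<'E'
from h import *
s=state(); print(s["time_s"],s["joint_positions"].round(3),s["ee_pos"].round(4),s["tcp_rot"].round(4),s["finger_gap"])
f=grab_frame("wrist")[:,:,::-1].copy(); cv2.imwrite("pics/w2.png",f); np.save("w2.npy",np.r_[s["ee_pos"],s["tcp_rot"]])
c=cam("wrist",s);u=proj(c,[[.4948,.2845,.0065]])[0].round().astype(int);print(u)
p=el(f,c,(u[0]-60,u[1]-60,u[0]+60,u[1]+60),W,.005,"lid")
Rm=R.from_quat(s["tcp_rot"]).as_matrix();print("tool",Rm.T@(np.r_[p,.005]-s["ee_pos"]))
E
```

```text
1.95 [-0.882  0.332  0.317  1.864 -0.123  0.971  0.821] [0.4882 0.2896 0.0604] [ 0.1191  0.9929 -0.0021 -0.0024] 0.5537450284156767
[313 237]
lid (276, 200, 75, 70) [0.4949 0.2842] 0.0237 [0.49504 0.28434] [0.0456 0.0464]
tool [-0.00810967 -0.00319252  0.05542806]
```

View pics/w2.png

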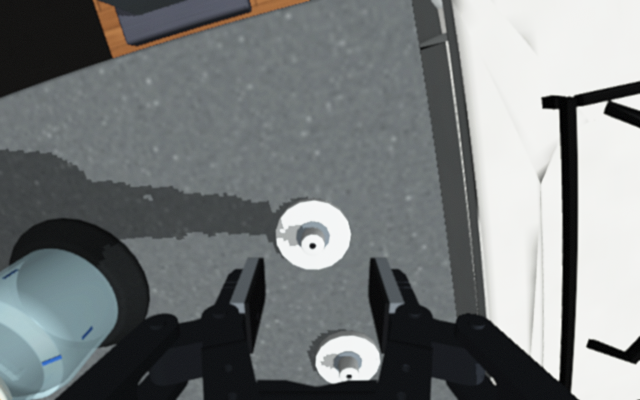

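The lid is at (313,235), clear between the fingers, with the other lid at (347,357). The correction is tool x -0.8 cm, y -0.3 cm.

servo_tool(motion=[-0.8, -0.32, 1.5, 0, 0, 0, 0.5, 0, 0, 1.5, 0, 0, 0, 0.5, 0, 0, 1.1, 0, 0, 0, 0.5, 0, 0, 0, 0, 0, 0, 0.5])

```text
time_s: 2.5
ee_pos: [0.4976, 0.2843, 0.0213]
tcp_rot: [0.12, 0.993, -0.001, -0.001]
ft_force: [-0.3, 0.1, -0.4]
finger_gap: 0.499
finger_force: 0.0
```

```bash
python3 - <<'E'
from h import *
s=state(); print(s["time_s"],s["ee_pos"].round(4),s["tcp_rot"].round(4),s["finger_gap"],s["ft_force"])
Rm=R.from_quat(s["tcp_rot"]).as_matrix();print("tool",Rm.T@(np.r_[.495,.2843,.009]-s["ee_pos"]))
E
```

```text
2.5 [0.4976 0.2843 0.0213] [ 1.201e-01  9.928e-01 -6.000e-04 -7.000e-04] 0.4994302423437596 [-0.34195567  0.07137195 -0.41501066]
tool [ 0.00250502 -0.00059687  0.01230771]
```

servo_tool(motion=[0.2, -0.05, 0.6, 0, 0, 0, 0.5, 0, 0, 0.5, 0, 0, 0, 0.5, 0, 0, 0, 0, 0, 0, 0.6, 0, 0, 0, 0, 0, 0, 0.7])

```text
time_s: 3.0
ee_pos: [0.4963, 0.2847, 0.0115]
tcp_rot: [0.12, 0.993, 0.0, 0.0]
ft_force: [0.3, 0.0, -0.0]
finger_gap: 0.304
finger_force: 0.0
```

```bash
python3 - <<'E'
from h import *
s=state(); print(s["time_s"],s["ee_pos"].round(4),s["tcp_rot"].round(4),s["finger_gap"],s["ft_force"])
Rm=R.from_quat(s["tcp_rot"]).as_matrix();print("tool",Rm.T@(np.r_[.495,.2843,.009]-s["ee_pos"]))
E
```

```text
3.0 [0.4963 0.2847 0.0115] [1.201e-01 9.928e-01 1.000e-04 1.000e-04] 0.30368555729370095 [ 0.28266563  0.00833784 -0.02364319]
tool [ 0.00119044 -0.00072071  0.00249555]
```

servo_tool(motion=[0.12, -0.07, 0.2, 0, 0, 0, 0.7, 0, 0, 0, 0, 0, 0, 0.8, 0, 0, 0, 0, 0, 0, 1, 0, 0, 0, 0, 0, 0, 1, 0, 0, 0, 0, 0, 0, 1])

```text
time_s: 3.62
ee_pos: [0.4949, 0.2843, 0.0095]
tcp_rot: [0.12, 0.993, 0.0, 0.0]
ft_force: [-1.2, 0.7, 3.7]
finger_gap: 0.121
finger_force: 58.6
```

servo_tool(motion=[0, 0, 0, 0, 0, 0, 1, 0, 0, 0, 0, 0, 0, 1])

```text
time_s: 3.88
ee_pos: [0.4949, 0.2843, 0.0095]
tcp_rot: [0.12, 0.993, 0.0, 0.0]
ft_force: [-1.3, -0.8, 5.1]
finger_gap: 0.123
finger_force: 58.8
```

servo_tool(motion=[0, 0, -3, 0, 0, 0, 1, 0, 0, -4.5, 0, 0, 0, 1, 0, 0, -4.5, 0, 0, 0, 1, 0, 0, -3, 0, 0, 0, 1])

```text
time_s: 4.38
ee_pos: [0.4954, 0.2844, 0.1613]
tcp_rot: [0.12, 0.993, 0.001, 0.001]
ft_force: [0.1, 0.3, -0.7]
finger_gap: 0.126
finger_force: 58.6
```

servo_tool(motion=[-2, -4.05, 0, 0, 0, 0, 1, -2, -4.05, 0, 0, 0, 0, 1, -2, -4.05, 0, 0, 0, 0, 1, -2.1, -4.05, 0, 0, 0, 0, 1, 0, 0, 0, 0, 0, 0, 1])

```text
time_s: 5.0
ee_pos: [0.5356, 0.1031, 0.1592]
tcp_rot: [0.123, 0.992, -0.001, 0.0]
ft_force: [-0.3, 1.0, -0.5]
finger_gap: 0.124
finger_force: 58.7
```

servo_tool(motion=[0, 0, 0, 0, 0, 0, 1, 0, 0, 0, 0, 0, 0, 1])

```text
time_s: 5.25
ee_pos: [0.5346, 0.109, 0.1591]
tcp_rot: [0.119, 0.993, 0.0, -0.0]
ft_force: [-0.0, -0.3, -0.8]
finger_gap: 0.124
finger_force: 58.7
```

```bash
python3 - <<'E'
from h import *
s=state(); print(s["time_s"],s["joint_positions"].round(3),s["ee_pos"].round(4),s["tcp_rot"].round(4),s["finger_gap"],s["ft_force"],s["ft_torque"])
f=grab_frame("wrist")[:,:,::-1].copy(); cv2.imwrite("pics/w3.png",f); np.save("w3.npy",np.r_[s["ee_pos"],s["tcp_rot"]])
c=cam("wrist",s);Rm=R.from_quat(s["tcp_rot"]).as_matrix()
for nm,P in [("mouth",[.4963,.1167,.1]),("lid",s["ee_pos"]-[0,0,.004])]:
    print(nm,proj(c,[P]).round())
E
```

```text
5.25 [-0.688  0.178  0.455  1.834 -0.086  1.149  1.127] [0.5346 0.109  0.1591] [ 1.191e-01  9.929e-01  0.000e+00 -2.000e-04] 0.12449970412283573 [-0.04881808 -0.27444943 -0.76357595] [-0.00209722  0.015659    0.01865145]
mouth [[316. 159.]]
lid [[319. 265.]]
```

View pics/w3.png

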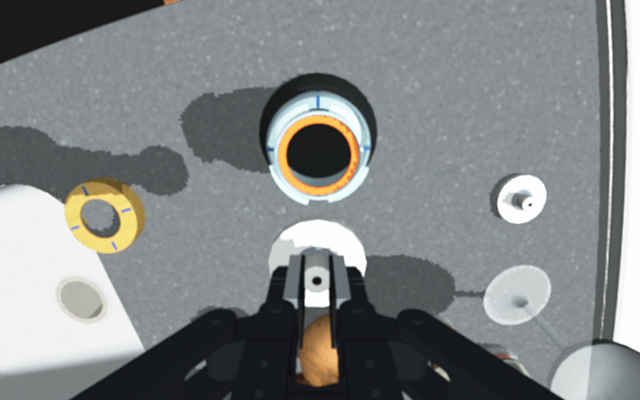

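The lid is held by its nipple (hole at (317,282)). The jar mouth's orange washer is at about (319,150), and the band is at (104,215) with blue marks at (83,190), (126,210), (115,246) and (78,222).

```bash
python3 - <<'E'
from h import *
w=np.load("w3.npy");s=dict(ee_pos=w[:3],tcp_rot=w[3:]);c=cam("wrist",s)
im=cv2.imread("pics/w3.png");Rm=R.from_quat(s["tcp_rot"]).as_matrix()
T=lambda p:(Rm.T@(np.asarray(p)-s["ee_pos"])).round(4)
g=cv2.cvtColor(im,cv2.COLOR_BGR2GRAY)
b=[x for x in blobs(np.pad((g[274:290,308:326]<90),((274,110),(308,314))),4)];print(b)
z=s["ee_pos"][2]
for dz in (.008,.010,.012): print("hole",T(ray(c,[b[0][1]],z+dz)[0]))
# lid disk: circle fit of visible edge at white mask, columns extremes at top face
for zz in (.0952,.0978):
    p=el(im,c,(270,110,370,205),O,zz,"washer");print(T([*p,zz]))
# hole of washer (dark inside)
D=lambda h:((h[...,2]<60)).astype(np.uint8)
m=W(cv2.cvtColor(im,cv2.COLOR_BGR2HSV));m[:215]=0;m[300:]=0;m[:,:260]=0;m[:,375:]=0
cols=np.where(m.any(0))[0];print("lid cols",cols.min(),cols.max(), [ (x,int(np.where(m[:,x])[0].min())) for x in (280,300,318,335,355)])
E
```

```text
[([313, 277, 8, 8, 52], [316.5, 280.5])]
hole [-0.0011 -0.0011 -0.008 ]
hole [ 0.0001 -0.0011 -0.01  ]
hole [ 0.0013 -0.0011 -0.012 ]
washer (279, 116, 80, 79) [0.4958 0.1184] 0.0239 [0.49577 0.11839] [0.047  0.0471]
[ 0.0399 -0.      0.0639]
washer (279, 116, 80, 79) [0.4953 0.1185] 0.0236 [0.49527 0.11849] [0.0464 0.0466]
[ 0.0404 -0.0001  0.0613]
lid cols 260 374 [(280, 221), (300, 221), (318, 219), (335, 220), (355, 233)]
```

servo_tool(motion=[2, 0.06, 1, 0, 0, 0, 1, 2, 0.05, 1.6, 0, 0, 0, 1, 0, 0, 1.6, 0, 0, 0, 1, 0, 0, 0, 0, 0, 0, 1, 0, 0, 0, 0, 0, 0, 1])

```text
time_s: 5.92
ee_pos: [0.4972, 0.1181, 0.1177]
tcp_rot: [0.12, 0.993, -0.0, 0.0]
ft_force: [0.1, 1.0, -0.5]
finger_gap: 0.124
finger_force: 58.7
```

servo_tool(motion=[0, 0, 0, 0, 0, 0, 1, 0, 0, 0, 0, 0, 0, 1])

```text
time_s: 6.18
ee_pos: [0.4967, 0.1182, 0.1177]
tcp_rot: [0.12, 0.993, 0.0, 0.0]
ft_force: [0.2, 0.1, -0.3]
finger_gap: 0.122
finger_force: 58.7
```

```bash
python3 - <<'E'
from h import *
s=state(); print(s["time_s"],s["joint_positions"].round(3),s["ee_pos"].round(4),s["tcp_rot"].round(4),s["finger_gap"],s["ft_force"],s["ft_torque"])
f=grab_frame("wrist")[:,:,::-1].copy(); np.save("w4.npy",np.r_[s["ee_pos"],s["tcp_rot"]])
t=grab_frame("scene")[:,:,::-1]
cv2.imwrite("pics/w4f.png",f);cv2.imwrite("pics/s4f.png",t)
a=cv2.resize(f[140:320,210:430],None,fx=2.5,fy=2.5,interpolation=cv2.INTER_CUBIC)
b=cv2.resize(t[170:245,220:290],None,fx=3.5,fy=3.5,interpolation=cv2.INTER_CUBIC)
o=np.zeros((450,800,3),np.uint8);o[:,:550]=a;o[:b.shape[0],555:555+b.shape[1]]=b
cv2.imwrite("pics/w4.png",o)
E
```

```text
6.175 [-0.72   0.146  0.435  1.958 -0.071  1.051  1.076] [0.4967 0.1182 0.1177] [1.203e-01 9.927e-01 1.000e-04 3.000e-04] 0.12221167032592174 [ 0.24197569  0.09062893 -0.32493389] [-0.01175616 -0.02477334  0.02372272]
```

View pics/w4.png

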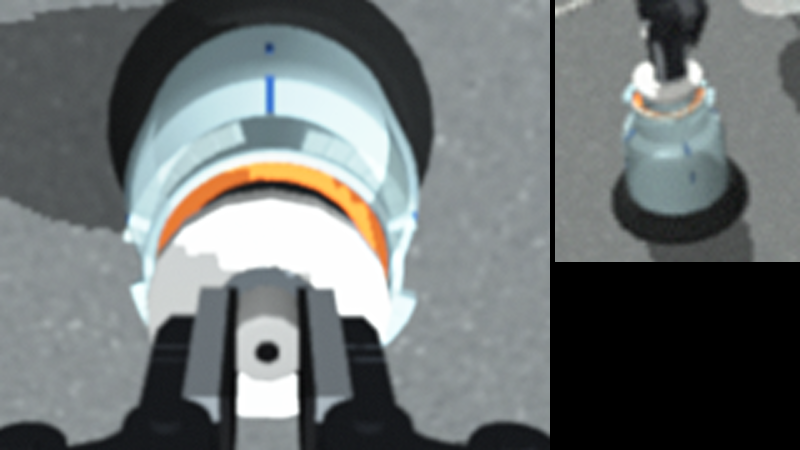

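The wrist crop shows the held lid (nipple hole at about (267,350)) just above the mouth. The jar's blue mark (269,95) lies almost on the tool's x-axis, so the jar yaw roughly equals the tool yaw. The lid needs to move about 1 mm to the right and about 0.9 mm towards +x.

servo_tool(motion=[0.09, 0.1, 0, 0, 0, 0, 1, 0, 0, 0.4, 0, 0, 0, 1, 0, 0, 0.2, 0, 0, 0, 1, 0, 0, 0, 0, 0, 0, 1])

```text
time_s: 6.78
ee_pos: [0.4955, 0.1193, 0.111]
tcp_rot: [0.12, 0.993, -0.0, -0.0]
ft_force: [-0.6, 0.7, -1.0]
finger_gap: 0.123
finger_force: 58.7
```

servo_tool(motion=[0, 0, 0.1, 0, 0, 0, 1, 0, 0, 0.1, 0, 0, 0, 1, 0, 0, 0, 0, 0, 0, 1])

```text
time_s: 7.15
ee_pos: [0.4957, 0.1194, 0.1093]
tcp_rot: [0.12, 0.993, -0.0, -0.0]
ft_force: [-0.5, 0.7, -0.2]
finger_gap: 0.12
finger_force: 58.7
```

servo_tool(motion=[0, 0, 0.1, 0, 0, 0, 1, 0, 0, 0, 0, 0, 0, 1])

```text
time_s: 7.4
ee_pos: [0.4956, 0.1194, 0.1082]
tcp_rot: [0.12, 0.993, -0.0, -0.0]
ft_force: [0.1, -0.2, -0.5]
finger_gap: 0.127
finger_force: 58.7
```

servo_tool(motion=[0, 0, 0.07, 0, 0, 0, 1, 0, 0, 0, 0, 0, 0, 1])

```text
time_s: 7.65
ee_pos: [0.4956, 0.1194, 0.1076]
tcp_rot: [0.12, 0.993, -0.0, -0.0]
ft_force: [-1.2, 0.2, 0.2]
finger_gap: 0.123
finger_force: 58.7
```

servo_tool(motion=[0, 0, 0.05, 0, 0, 0, 1, 0, 0, 0, 0, 0, 0, 1])

```text
time_s: 7.9
ee_pos: [0.4956, 0.1194, 0.1071]
tcp_rot: [0.12, 0.993, -0.0, -0.0]
ft_force: [0.5, 1.1, -0.8]
finger_gap: 0.124
finger_force: 58.7
```

servo_tool(motion=[0, 0, 0.05, 0, 0, 0, 1, 0, 0, 0, 0, 0, 0, 1])

```text
time_s: 8.15
ee_pos: [0.4956, 0.1194, 0.1066]
tcp_rot: [0.12, 0.993, -0.0, -0.0]
ft_force: [-0.5, -0.1, -0.8]
finger_gap: 0.126
finger_force: 58.7
```

servo_tool(motion=[0, 0, 0.05, 0, 0, 0, 1, 0, 0, 0, 0, 0, 0, 1])

```text
time_s: 8.4
ee_pos: [0.4956, 0.1194, 0.1061]
tcp_rot: [0.12, 0.993, -0.0, -0.0]
ft_force: [0.4, 1.2, -0.6]
finger_gap: 0.124
finger_force: 58.7
```

servo_tool(motion=[0, 0, 0.04, 0, 0, 0, 1, 0, 0, 0, 0, 0, 0, 1])

```text
time_s: 8.65
ee_pos: [0.4957, 0.1194, 0.1059]
tcp_rot: [0.12, 0.993, 0.0, 0.0]
ft_force: [-1.3, -0.4, 1.8]
finger_gap: 0.122
finger_force: 58.8
```

servo_tool(motion=[0, 0, 0.04, 0, 0, 0, 1, 0, 0, 0, 0, 0, 0, 1])

```text
time_s: 8.9
ee_pos: [0.4958, 0.1193, 0.1057]
tcp_rot: [0.12, 0.993, 0.0, 0.0]
ft_force: [-2.3, -0.4, 5.2]
finger_gap: 0.124
finger_force: 59.2
```

servo_tool(motion=[0, 0, 0, 0, 0, 0, 0.8, 0, 0, 0, 0, 0, 0, 0.7, 0, 0, 0, 0, 0, 0, 0.6, 0, 0, 0, 0, 0, 0, 0.5, 0, 0, -0.5, 0, 0, 0, 0.5])

```text
time_s: 9.52
ee_pos: [0.4954, 0.1193, 0.1102]
tcp_rot: [0.12, 0.993, -0.0, -0.0]
ft_force: [0.4, -0.7, -0.2]
finger_gap: 0.498
finger_force: 0.0
```

servo_tool(motion=[0, 0, -2.5, 0, 0, 0, 0.3, 0, 0, -3, 0, 0, 0, 0, -2, 0, 0, 0, 0, 0, 0, -2, 0, 0, 0, 0, 0, 0, 0, 0, 0, 0, 0, 0, 0])

```text
time_s: 10.15
ee_pos: [0.5353, 0.1093, 0.1656]
tcp_rot: [0.121, 0.993, -0.0, 0.0]
ft_force: [-0.6, -0.1, -0.5]
finger_gap: 1.002
finger_force: 0.0
```

servo_tool(motion=[0, 0, 0, 0, 0, 0, 0, 0, 0, 0, 0, 0, 0, 0])

```text
time_s: 10.4
ee_pos: [0.5339, 0.1102, 0.1653]
tcp_rot: [0.12, 0.993, 0.0, -0.0]
ft_force: [-0.1, -0.5, -0.0]
finger_gap: 1.0
finger_force: 0.0
```

```bash
python3 - <<'E'
from h import *
s=state(); print(s["time_s"],s["joint_positions"].round(3),s["ee_pos"].round(4),s["tcp_rot"].round(4),s["finger_gap"],s["ft_force"],s["ft_torque"])
f=grab_frame("wrist")[:,:,::-1].copy(); np.save("w5.npy",np.r_[s["ee_pos"],s["tcp_rot"]])
cv2.imwrite("pics/w5.png",f)
E
```

```text
10.4 [-0.696  0.171  0.459  1.828 -0.083  1.162  1.121] [0.5339 0.1102 0.1653] [ 1.199e-01  9.928e-01  1.000e-04 -2.000e-04] 1.0000788393060165 [-0.07725592 -0.50148992 -0.04617361] [0.05707512 0.06588033 0.0590637 ]
```

View pics/w5.png

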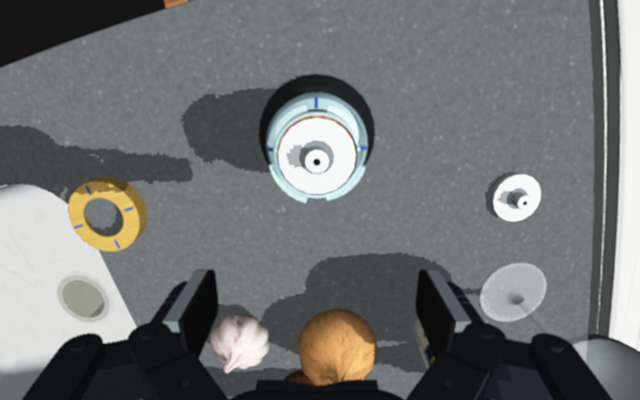

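The lid sits level in the mouth at (317,157), nipple up, gripper clear. The band is at (107,214) with blue marks at (89,190), (128,209), (117,244) and (78,226). Next I'll measure the band pose and jar yaw.

```bash
python3 - <<'E'
from h import *
w=np.load("w5.npy");s=dict(ee_pos=w[:3],tcp_rot=w[3:]);c=cam("wrist",s)
im=cv2.imread("pics/w5.png");Rm=R.from_quat(s["tcp_rot"]).as_matrix()
hh=cv2.cvtColor(im,cv2.COLOR_BGR2HSV)
tl=lambda p:(np.asarray(p)-s["ee_pos"])@Rm
blue=(hh[...,0]>100)&(hh[...,0]<130)&(hh[...,1]>90)
def sub(x0,y0,x1,y1,m):
    q=np.zeros_like(m);q[y0:y1,x0:x1]=m[y0:y1,x0:x1];return blobs(q,5)
bj=sub(255,85,385,185,blue);bb=sub(55,170,155,260,blue)
for st,ce in bj: print("jar",st,ce,tl(ray(c,[ce],.068))[0].round(4), tl(ray(c,[ce],.06))[0].round(4))
M=[]
for st,ce in bb: M.append(tl(ray(c,[ce],.0175))[0]);print("band",st,ce,M[-1].round(4))
M=np.array(M);print("mean marks tool",M.mean(0),"world",M.mean(0)@Rm.T+s["ee_pos"])
d=M-M.mean(0);print(np.degrees(np.arctan2(d[:,1],d[:,0])).round(1),np.hypot(d[:,0],d[:,1]))
# hole of band: non-orange inside
o=O(hh);q=np.zeros_like(o);q[172:260,60:155]=o[172:260,60:155]
cs,h=cv2.findContours(q,cv2.RETR_CCOMP,1)
for k,cc in enumerate(cs):
    if cv2.contourArea(cc)>300:
        P=tl(ray(c,cc[:,0],.0175))[:,:2];e=cv2.fitEllipse((P*1e4).astype(np.float32));print("cont",h[0][k][3],np.round(e[0],1)/1e4,np.round(e[1])/1e4)
b=blobs(np.pad(cv2.cvtColor(im,cv2.COLOR_BGR2GRAY)[153:168,308:326]<90,((153,232),(308,314))),3);print("hole",b,tl(ray(c,[b[0][1]],.116)))
E
```

```text
jar [315, 91, 3, 2, 6] [316.0, 91.5] [ 0.0761 -0.0014  0.0974] [ 0.076  -0.0015  0.1054]
jar [314, 96, 4, 13, 46] [315.5, 101.8] [ 0.0696 -0.0018  0.0974] [ 0.0692 -0.0018  0.1054]
jar [266, 147, 7, 4, 21] [269.0, 148.9] [ 0.0382 -0.0337  0.0973] [ 0.0368 -0.0348  0.1053]
jar [360, 146, 8, 5, 30] [363.3, 147.8] [0.039  0.031  0.0974] [0.0376 0.0321 0.1054]
band [86, 187, 5, 7, 10] [87.9, 189.7] [-0.0057 -0.2048  0.1478]
band [125, 208, 7, 3, 9] [127.9, 208.9] [-0.0238 -0.1703  0.1478]
band [75, 225, 7, 3, 9] [77.9, 225.9] [-0.0407 -0.2223  0.1478]
band [115, 241, 4, 6, 6] [116.5, 243.5] [-0.0581 -0.1876  0.1478]
mean marks tool [-0.03206769 -0.19625202  0.14778679] world [ 0.5182977  -0.08801286  0.0175    ]
[ -17.9   72.3 -108.2  161.7] [0.02769558 0.02725902 0.02744316 0.02742423]
cont -1 [-0.02956 -0.19126] [0.0655 0.0741]
cont 0 [-0.03136 -0.19506] [0.0364 0.0386]
hole [([314, 160, 6, 5, 21], [316.4, 161.8])] [[ 0.03946017 -0.001152    0.04935009]]
```

servo_tool(motion=[-0.8, -4.85, 0, 0, 0, 0, 0, -0.8, -4.85, 1.5, 0, 0, 0, 0, -0.8, -4.85, 2.5, 0, 0, 0, 0, -0.8, -4.85, 2.5, 0, 0, 0, 0, 0, 0, 0, 0, 0, 0, 0])

```text
time_s: 11.08
ee_pos: [0.5171, -0.0901, 0.0989]
tcp_rot: [0.123, 0.992, -0.001, -0.001]
ft_force: [0.1, 0.5, 0.8]
finger_gap: 0.997
finger_force: 0.0
```

servo_tool(motion=[0, 0, 0, 0, 0, 0, 0, 0, 0, 0, 0, 0, 0, 0])

```text
time_s: 11.32
ee_pos: [0.52, -0.0846, 0.1009]
tcp_rot: [0.119, 0.993, 0.0, 0.0]
ft_force: [-0.3, 0.2, 0.0]
finger_gap: 1.003
finger_force: 0.0
```

```bash
cat > band.py <<'E'
from h import *
import sys
s=state(); print(s["time_s"],s["joint_positions"].round(3),s["ee_pos"].round(4),s["tcp_rot"].round(4),s["finger_gap"],s["ft_force"],s["ft_torque"])
im=grab_frame("wrist")[:,:,::-1].copy();cv2.imwrite(f"pics/{sys.argv[1]}.png",im)
zt=float(sys.argv[2])
c=cam("wrist",s);Rm=R.from_quat(s["tcp_rot"]).as_matrix();hh=cv2.cvtColor(im,cv2.COLOR_BGR2HSV)
tl=lambda p:(np.asarray(p)-s["ee_pos"])@Rm
m=(O(hh)>0);m[300:]=0
n,l,st,ce=cv2.connectedComponentsWithStats(m.astype(np.uint8));k=1+np.argmax(st[1:,4]);x,y,w,h=st[k,:4];print(st[k])
hull=cv2.convexHull(np.argwhere(l==k)[:,::-1].astype(np.int32));ins=np.zeros(m.shape,np.uint8);cv2.fillConvexPoly(ins,hull,1)
blue=(hh[...,0]>100)&(hh[...,0]<130)&(hh[...,1]>90)&(ins>0)
M=[]
for q,e in blobs(blue,5): M.append(tl(ray(c,[e],zt))[0]);print(q,e,M[-1].round(4))
M=np.array(M);d=M-M.mean(0);print("mean",M.mean(0).round(4),np.degrees(np.arctan2(d[:,1],d[:,0])).round(1),np.hypot(d[:,0],d[:,1]).round(4))
E
python3 band.py w6 .0175
```

```text
11.325 [-0.445  0.214  0.587  1.944 -0.139  1.023  1.537] [ 0.52   -0.0846  0.1009] [1.190e-01 9.929e-01 3.000e-04 5.000e-04] 1.0025785994567198 [-0.34506834  0.21186505  0.03883047] [ 0.0233641   0.00233193 -0.01521875]
[ 264  154  100   98 4996]
[298, 164, 6, 12, 29] [300.6, 169.0] [ 0.0274 -0.0116  0.0834]
[348, 193, 11, 5, 24] [353.1, 194.9] [0.0095 0.0235 0.0834]
[270, 217, 12, 5, 23] [275.3, 218.7] [-0.0077 -0.0295  0.0834]
[324, 238, 5, 9, 21] [326.0, 242.0] [-0.0253  0.0056  0.0834]
mean [ 0.001  -0.003   0.0834] [ -18.    72.1 -108.1  161.9] [0.0277 0.0279 0.0279 0.0276]
```

View pics/w6.png

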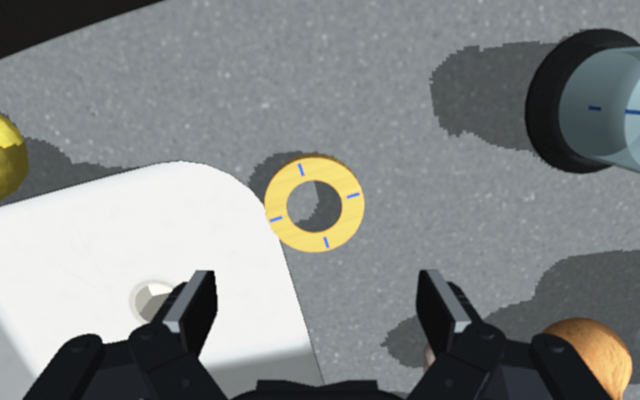

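The band is at about (315,205) between the open fingers, its yaw -18° in the tool frame. There is no raised sink rim by the left finger.

servo_tool(motion=[0.1, -0.19, 3, 0, 0, 0, 0, 0, 0, 3, 0, 0, 0, 0, 0, 0, 2, 0, 0, 0, 0, 0, 0, 0, 0, 0, 0, 0])

```text
time_s: 11.88
ee_pos: [0.5172, -0.0868, 0.0195]
tcp_rot: [0.119, 0.993, -0.0, -0.001]
ft_force: [0.6, -0.2, 0.1]
finger_gap: 1.0
finger_force: 0.0
```

servo_tool(motion=[0, 0, 0, 0, 0, 0, 0, 0, 0, 0.8, 0, 0, 0, 0, 0, 0, 0.5, 0, 0, 0, 0, 0, 0, 0.5, 0, 0, 0, 0, 0, 0, 0, 0, 0, 0, 0])

```text
time_s: 12.5
ee_pos: [0.5175, -0.0878, 0.0019]
tcp_rot: [0.12, 0.993, -0.0, -0.0]
ft_force: [-0.6, -0.1, -0.2]
finger_gap: 1.003
finger_force: 0.0
```

servo_tool(motion=[0, 0, 0, 0, 0, 0, 0, 0, 0, 0, 0, 0, 0, 0])

```text
time_s: 12.75
ee_pos: [0.5181, -0.0878, 0.0025]
tcp_rot: [0.12, 0.993, -0.0, 0.0]
ft_force: [0.0, 0.2, 0.0]
finger_gap: 1.0
finger_force: 0.0
```

```bash
python3 band.py w7 .0175
```

```text
12.75 [-0.386  0.365  0.545  2.016 -0.254  0.826  1.633] [ 0.5181 -0.0878  0.0025] [ 1.201e-01  9.928e-01 -0.000e+00  1.000e-04] 0.9999959028214945 [0.03909783 0.24484144 0.04597212] [-0.0252929  -0.00057506 -0.00445743]
[ 241  199  160  101 8842]
[294, 221, 11, 20, 95] [299.1, 230.1] [ 0.0259 -0.0079 -0.015 ]
[375, 266, 21, 9, 89] [384.8, 269.9] [ 0.0081  0.0271 -0.015 ]
mean [ 0.017   0.0096 -0.015 ] [-63. 117.] [0.0196 0.0196]
```

servo_tool(motion=[-0.05, 0.12, 0.2, 0, 0, 0, 0, 0, 0, 0, 0, 0, 0, 0.1, 0, 0, 0, 0, 0, 0, 0.15, 0, 0, 0, 0, 0, 0, 0.2, 0, 0, 0, 0, 0, 0, 0.25])

```text
time_s: 13.42
ee_pos: [0.5188, -0.0867, 0.0009]
tcp_rot: [0.12, 0.993, 0.0, 0.0]
ft_force: [-3.5, 1.0, 8.2]
finger_gap: 0.771
finger_force: 64.0
```

servo_tool(motion=[0, 0, 0, 0, 0, 0, 0.4, 0, 0, 0, 0, 0, 0, 0.5, 0, 0, 0, 0, 0, 0, 1, 0, 0, 0, 0, 0, 0, 1])

```text
time_s: 13.92
ee_pos: [0.5189, -0.0867, 0.0009]
tcp_rot: [0.12, 0.993, 0.0, 0.0]
ft_force: [-3.4, 0.2, 9.2]
finger_gap: 0.767
finger_force: 64.0
```

```bash
python3 band.py w8 .0175
```

```text
13.925 [-0.386  0.368  0.543  2.015 -0.257  0.823  1.633] [ 0.5189 -0.0867  0.0009] [1.202e-01 9.928e-01 2.000e-04 1.000e-04] 0.7666540025812261 [-3.43207828  0.23581379  9.17403087] [ 0.14246643  0.60093284 -0.02121289]
[ 235  199  163  101 8961]
[289, 221, 12, 20, 98] [294.5, 230.7] [ 0.0263 -0.0096 -0.0166]
[371, 267, 21, 9, 88] [381.0, 270.7] [ 0.0086  0.0252 -0.0166]
mean [ 0.0175  0.0078 -0.0166] [-63. 117.] [0.0195 0.0195]
```

servo_tool(motion=[0, 0, -2, 0, 0, 0, 1, 0, 0, -4, 0, 0, 0, 1, 0, 0, -5, 0, 0, 0, 1, 0, 0, -4, 0, 0, 0, 1])

```text
time_s: 14.48
ee_pos: [0.5187, -0.0869, 0.1522]
tcp_rot: [0.12, 0.993, 0.0, 0.0]
ft_force: [1.2, -0.6, -1.2]
finger_gap: 0.767
finger_force: 67.3
```

servo_tool(motion=[1.79, 4.87, 0, 0, 0, 0, 1, 1.79, 4.87, 0, 0, 0, 0, 1, 1.79, 4.87, 0, 0, 0, 0, 1, 1.79, 4.87, 0, 0, 0, 0, 1, 0, 0, 0, 0, 0, 8.8, 1])

```text
time_s: 15.1
ee_pos: [0.4946, 0.1242, 0.1501]
tcp_rot: [0.194, 0.981, 0.0, -0.0]
ft_force: [0.6, -1.1, -1.6]
finger_gap: 0.764
finger_force: 67.3
```

servo_tool(motion=[0, 0, 0, 0, 0, 8.8, 1, 0, 0, 0, 0, 0, 0, 1, 0, 0, 0, 0, 0, 0, 1])

```text
time_s: 15.48
ee_pos: [0.4955, 0.1193, 0.1503]
tcp_rot: [0.269, 0.963, -0.0, -0.0]
ft_force: [0.8, 0.9, -0.3]
finger_gap: 0.76
finger_force: 67.3
```

```bash
python3 band.py w9 .1655; python3 - <<'E'
from h import *
s=state();Rm=R.from_quat(s["tcp_rot"]).as_matrix();print("to jar, tool:",((np.array([.4958,.1194,0])-s["ee_pos"])@Rm).round(4),"yaw from ref",(R.from_quat([.12,.9928,0,0]).inv()*R.from_quat(s["tcp_rot"])).as_rotvec(True).round(2))
E
```

```text
15.475 [-0.755  0.107  0.463  1.926 -0.053  1.12   0.755] [0.4955 0.1193 0.1503] [ 2.691e-01  9.631e-01 -0.000e+00 -1.000e-04] 0.7597008297074898 [ 0.81325545  0.88985726 -0.2837937 ] [ 0.01007729 -0.00939423 -0.01679206]
[ 236  199  162  101 8718]
[289, 221, 11, 20, 97] [294.2, 230.4] [ 0.0256 -0.0094 -0.0152]
[371, 267, 21, 9, 90] [380.9, 270.8] [ 0.0075  0.0259 -0.0152]
mean [ 0.0166  0.0083 -0.0152] [-62.9 117.1] [0.0198 0.0198]
to jar, tool: [-1.000e-04  2.000e-04  1.503e-01] yaw from ref [1.000e-02 0.000e+00 1.747e+01]
```

View pics/w9.png

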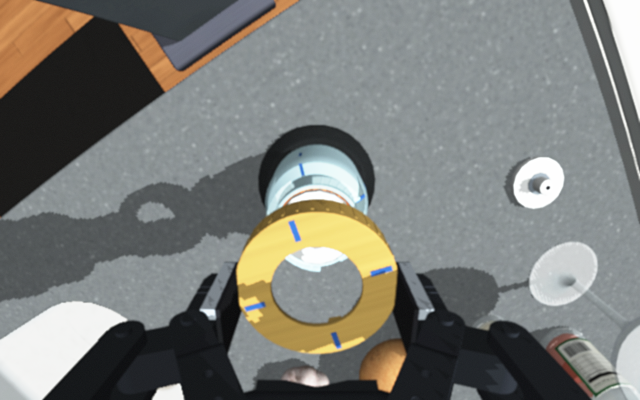

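The band hangs level in the grip at (317,280). Its blue mark (294,232) lines up with the jar's mark (301,168), and the lid is visible through the hole. Going down.

servo_tool(motion=[0, 0, 1.5, 0, 0, 0, 1, 0, 0, 1.5, 0, 0, 0, 1, 0, 0, 1.2, 0, 0, 0, 1, 0, 0, 0.4, 0, 0, 0, 1, 0, 0, 0, 0, 0, 0, 1])

```text
time_s: 16.15
ee_pos: [0.4955, 0.1194, 0.104]
tcp_rot: [0.271, 0.963, -0.0, -0.0]
ft_force: [0.2, 0.8, 0.5]
finger_gap: 0.764
finger_force: 67.3
```

servo_tool(motion=[0, 0, 0.15, 0, 0, 0, 1, 0, 0, 0.15, 0, 0, 0, 1, 0, 0, 0, 0, 0, 0, 1])

```text
time_s: 16.52
ee_pos: [0.4956, 0.1195, 0.1014]
tcp_rot: [0.271, 0.963, 0.0, 0.0]
ft_force: [-0.4, -0.5, -0.4]
finger_gap: 0.762
finger_force: 67.3
```

servo_tool(motion=[0, 0, 0.12, 0, 0, 0, 1, 0, 0, 0.12, 0, 0, 0, 1, 0, 0, 0, 0, 0, 0, 1])

```text
time_s: 16.9
ee_pos: [0.4955, 0.1195, 0.0988]
tcp_rot: [0.271, 0.963, -0.0, -0.0]
ft_force: [-0.6, 0.4, -0.6]
finger_gap: 0.764
finger_force: 67.3
```

servo_tool(motion=[0, 0, 0.12, 0, 0, 0, 1, 0, 0, 0.12, 0, 0, 0, 1, 0, 0, 0, 0, 0, 0, 1])

```text
time_s: 17.27
ee_pos: [0.4955, 0.1195, 0.0964]
tcp_rot: [0.271, 0.963, -0.0, -0.0]
ft_force: [0.7, -0.8, -1.0]
finger_gap: 0.766
finger_force: 67.3
```

servo_tool(motion=[0, 0, 0.1, 0, 0, 0, 1, 0, 0, 0.1, 0, 0, 0, 1, 0, 0, 0, 0, 0, 0, 1])

```text
time_s: 17.65
ee_pos: [0.4955, 0.1195, 0.0944]
tcp_rot: [0.271, 0.963, -0.0, -0.0]
ft_force: [-0.4, 0.3, -0.5]
finger_gap: 0.767
finger_force: 67.3
```

servo_tool(motion=[0, 0, 0.1, 0, 0, 0, 1, 0, 0, 0.1, 0, 0, 0, 1, 0, 0, 0, 0, 0, 0, 1])

```text
time_s: 18.02
ee_pos: [0.4955, 0.1195, 0.0924]
tcp_rot: [0.271, 0.963, -0.0, -0.0]
ft_force: [1.5, -0.3, -0.6]
finger_gap: 0.763
finger_force: 67.3
```

servo_tool(motion=[0, 0, 0.1, 0, 0, 0, 1, 0, 0, 0.06, 0, 0, 0, 1, 0, 0, 0, 0, 0, 0, 1])

```text
time_s: 18.4
ee_pos: [0.4956, 0.1195, 0.0909]
tcp_rot: [0.271, 0.963, -0.0, -0.0]
ft_force: [-0.1, 0.7, -1.1]
finger_gap: 0.767
finger_force: 67.3
```

servo_tool(motion=[0, 0, 0.05, 0, 0, 0, 1, 0, 0, 0, 0, 0, 0, 1])

```text
time_s: 18.65
ee_pos: [0.4956, 0.1195, 0.0904]
tcp_rot: [0.271, 0.963, -0.0, -0.0]
ft_force: [0.1, -0.5, -1.0]
finger_gap: 0.764
finger_force: 67.3
```

servo_tool(motion=[0, 0, 0.05, 0, 0, 0, 1, 0, 0, 0, 0, 0, 0, 1])

```text
time_s: 18.9
ee_pos: [0.4956, 0.1195, 0.0899]
tcp_rot: [0.271, 0.963, -0.0, -0.0]
ft_force: [-0.9, 0.5, -0.2]
finger_gap: 0.764
finger_force: 67.3
```

servo_tool(motion=[0, 0, 0.04, 0, 0, 0, 1, 0, 0, 0, 0, 0, 0, 1])

```text
time_s: 19.15
ee_pos: [0.4956, 0.1195, 0.0895]
tcp_rot: [0.271, 0.963, -0.0, -0.0]
ft_force: [0.5, -0.3, -1.1]
finger_gap: 0.761
finger_force: 67.3
```

servo_tool(motion=[0, 0, 0.04, 0, 0, 0, 1, 0, 0, 0, 0, 0, 0, 1])

```text
time_s: 19.4
ee_pos: [0.4957, 0.1195, 0.0893]
tcp_rot: [0.271, 0.963, 0.0, 0.0]
ft_force: [-0.4, -0.2, 1.6]
finger_gap: 0.767
finger_force: 67.6
```

servo_tool(motion=[0, 0, 0.04, 0, 0, 0, 1, 0, 0, 0, 0, 0, 0, 1])

```text
time_s: 19.65
ee_pos: [0.4957, 0.1195, 0.0891]
tcp_rot: [0.271, 0.963, 0.0, 0.0]
ft_force: [-1.5, -0.9, 5.3]
finger_gap: 0.768
finger_force: 68.0
```

```bash
python3 - <<'E'
from station import *
s=state();print(s["ft_force"].round(2),s["ft_torque"].round(3),s["ee_pos"].round(4))
E
```

```text
[-1.52 -0.87  5.28] [-0.145  0.52  -0.022] [0.4957 0.1195 0.0891]
```

servo_tool(motion=[0, 0, -0.06, 0, 0, 0, 1, 0, 0, 0, 0, 0, 8, 1, 0, 0, 0, 0, 0, 8, 1, 0, 0, 0, 0, 0, 0, 1])

```text
time_s: 20.15
ee_pos: [0.4958, 0.1194, 0.0893]
tcp_rot: [0.402, 0.916, -0.0, 0.0]
ft_force: [-0.3, -0.8, 1.1]
finger_gap: 0.766
finger_force: 67.5
```

```bash
cat > q.py <<'E'
from station import *
from scipy.spatial.transform import Rotation as R
s=state();print(s["time_s"],s["ft_force"].round(2),s["ft_torque"].round(3),s["ee_pos"].round(4),(R.from_quat([.271,.9626,0,0]).inv()*R.from_quat(s["tcp_rot"])).as_rotvec(True).round(2),s["joint_positions"][6].round(2))
E
python3 q.py
```

```text
20.15 [-0.32 -0.83  1.1 ] [-0.17  -0.011 -0.059] [0.4958 0.1194 0.0893] [-0.   -0.02 15.91] 0.52
```

servo_tool(motion=[0, 0, 0, 0, 0, 6, 1, 0, 0, 0, 0, 0, 6, 1, 0, 0, 0, 0, 0, 0, 1])

```text
time_s: 20.52
ee_pos: [0.4956, 0.1193, 0.0893]
tcp_rot: [0.494, 0.869, -0.0, 0.0]
ft_force: [-0.9, -1.7, 0.9]
finger_gap: 0.77
finger_force: 67.5
```

```bash
python3 q.py
```

```text
20.525 [-0.86 -1.71  0.87] [-0.349  0.069 -0.094] [0.4956 0.1193 0.0893] [ 2.000e-02 -1.000e-02  2.777e+01] 0.32
```

servo_tool(motion=[0, 0, 0, 0, 0, 4, 1, 0, 0, 0, 0, 0, 0, 1])

```text
time_s: 20.78
ee_pos: [0.4955, 0.1193, 0.0893]
tcp_rot: [0.524, 0.852, -0.0, 0.0]
ft_force: [-1.5, -2.8, 1.4]
finger_gap: 0.772
finger_force: 67.5
```

```bash
python3 q.py
```

```text
20.775 [-1.54 -2.78  1.38] [-0.443  0.123 -0.082] [0.4955 0.1193 0.0893] [ 2.000e-02 -1.000e-02  3.174e+01] 0.25
```

servo_tool(motion=[-0.02, -0.04, 0, 0, 0, 3, 1, 0, 0, 0, 0, 0, 0, 1])

```text
time_s: 21.02
ee_pos: [0.4954, 0.1191, 0.0893]
tcp_rot: [0.546, 0.838, 0.0, 0.0]
ft_force: [0.1, -1.4, 1.0]
finger_gap: 0.766
finger_force: 67.5
```

```bash
python3 q.py
```

```text
21.025 [ 0.13 -1.36  0.96] [-0.275  0.028  0.002] [0.4954 0.1191 0.0893] [-0.   -0.   34.75] 0.2
```

servo_tool(motion=[0, -0.02, 0, 0, 0, 3, 1, 0, 0, 0, 0, 0, 0, 1])

```text
time_s: 21.28
ee_pos: [0.4952, 0.1191, 0.0893]
tcp_rot: [0.568, 0.823, 0.0, 0.0]
ft_force: [0.3, -1.4, 0.8]
finger_gap: 0.761
finger_force: 67.4
```

```bash
python3 q.py
```

```text
21.275 [ 0.29 -1.41  0.82] [-0.265 -0.036 -0.043] [0.4952 0.1191 0.0893] [-1.000e-02 -0.000e+00  3.778e+01] 0.15
```

servo_tool(motion=[0, -0.01, 0, 0, 0, 2, 1, 0, 0, 0, 0, 0, 0, 1])

```text
time_s: 21.52
ee_pos: [0.4951, 0.1191, 0.0893]
tcp_rot: [0.583, 0.812, 0.0, 0.0]
ft_force: [0.8, -1.1, 1.2]
finger_gap: 0.766
finger_force: 67.4
```

```bash
python3 q.py
```

```text
21.525 [ 0.83 -1.14  1.22] [-0.192 -0.088 -0.009] [0.4951 0.1191 0.0893] [-0.   -0.   39.93] 0.11
```

servo_tool(motion=[0, 0, 0, 0, 0, 2, 1, 0, 0, 0, 0, 0, 0, 1])

```text
time_s: 21.78
ee_pos: [0.495, 0.1191, 0.0893]
tcp_rot: [0.598, 0.802, -0.0, -0.0]
ft_force: [0.6, -0.7, 0.2]
finger_gap: 0.763
finger_force: 67.4
```

```bash
python3 q.py
```

```text
21.775 [ 0.62 -0.66  0.24] [-0.193 -0.034 -0.019] [0.495  0.1191 0.0893] [ 0.    0.   41.98] 0.07
```

servo_tool(motion=[0, 0, 0, 0, 0, 2, 1, 0, 0, 0, 0, 0, 0, 1])

```text
time_s: 22.02
ee_pos: [0.495, 0.1189, 0.0892]
tcp_rot: [0.612, 0.791, -0.0, 0.0]
ft_force: [0.7, -1.2, -0.9]
finger_gap: 0.767
finger_force: 67.3
```

```bash
python3 q.py
```

```text
22.025 [ 0.72 -1.25 -0.91] [-0.234 -0.231 -0.054] [0.495  0.1189 0.0892] [ 1.0e-02 -1.0e-02  4.4e+01] 0.04
```

servo_tool(motion=[0, 0, 0, 0, 0, 2, 1, 0, 0, 0, 0, 0, 0, 1])

```text
time_s: 22.28
ee_pos: [0.495, 0.1188, 0.0892]
tcp_rot: [0.626, 0.78, -0.0, 0.0]
ft_force: [1.6, -2.2, -1.2]
finger_gap: 0.767
finger_force: 67.1
```

```bash
python3 q.py
```

```text
22.275 [ 1.57 -2.25 -1.22] [-0.542 -0.434  0.09 ] [0.495  0.1188 0.0892] [ 2.000e-02 -2.000e-02  4.601e+01] 0.01
```

servo_tool(motion=[0, 0, 0, 0, 0, 2, 1, 0, 0, 0, 0, 0, 0, 1])

```text
time_s: 22.52
ee_pos: [0.4949, 0.1187, 0.0891]
tcp_rot: [0.639, 0.769, -0.0, 0.0]
ft_force: [1.8, -4.1, -4.6]
finger_gap: 0.766
finger_force: 67.2
```

```bash
python3 q.py
```

```text
22.525 [ 1.76 -4.12 -4.64] [-0.789 -0.485  0.063] [0.4949 0.1187 0.0891] [ 3.000e-02 -2.000e-02  4.802e+01] -0.03
```

servo_tool(motion=[-0.03, 0.01, 0.03, 0, 0, 1.5, 1, 0, 0, 0, 0, 0, 0, 1])

```text
time_s: 22.78
ee_pos: [0.495, 0.1186, 0.089]
tcp_rot: [0.649, 0.761, -0.0, -0.0]
ft_force: [-0.8, -4.6, -1.3]
finger_gap: 0.762
finger_force: 67.4
```

```bash
python3 q.py
```

```text
22.775 [-0.76 -4.56 -1.34] [-0.843 -0.073  0.139] [0.495  0.1186 0.089 ] [3.000e-02 1.000e-02 4.949e+01] -0.05
```

servo_tool(motion=[0, 0, 0.01, 0, 0, 1, 1, 0, 0, 0, 0, 0, 0, 1])

```text
time_s: 23.02
ee_pos: [0.495, 0.1186, 0.0889]
tcp_rot: [0.656, 0.755, -0.0, -0.0]
ft_force: [-0.6, -6.1, -1.4]
finger_gap: 0.764
finger_force: 67.5
```

```bash
python3 q.py
```

```text
23.025 [-0.62 -6.05 -1.44] [-0.948  0.11   0.221] [0.495  0.1186 0.0889] [3.000e-02 0.000e+00 5.047e+01] -0.07
```

servo_tool(motion=[-0.03, 0, 0, 0, 0, 0, 1, 0, 0, 0, 0, 0, 0, 1])

```text
time_s: 23.28
ee_pos: [0.495, 0.1186, 0.0889]
tcp_rot: [0.655, 0.755, -0.0, -0.0]
ft_force: [-2.1, -3.0, -0.5]
finger_gap: 0.764
finger_force: 67.5
```

```bash
python3 q.py
```

```text
23.275 [-2.14 -2.98 -0.52] [-0.76   0.321  0.296] [0.495  0.1186 0.0889] [2.000e-02 2.000e-02 5.044e+01] -0.07
```

servo_tool(motion=[0, 0, 0, 0, 0, 0, 1])

```text
time_s: 23.4
ee_pos: [0.4951, 0.1186, 0.0889]
tcp_rot: [0.655, 0.755, -0.0, -0.0]
ft_force: [-2.2, -4.5, 0.4]
finger_gap: 0.765
finger_force: 67.6
```

```bash
python3 q.py; python3 -c "
from station import *
for i in range(6): grab_frame('wrist'); s=state(); print(s['ft_force'].round(1),s['ft_torque'].round(3))"
```

```text
23.4 [-2.23 -4.51  0.39] [-0.642  0.348  0.271] [0.4951 0.1186 0.0889] [1.000e-02 2.000e-02 5.044e+01] -0.07
[-2.8 -3.1 -0.6] [-0.658  0.381  0.301]
[-2.9 -3.3 -0.8] [-0.687  0.416  0.241]
[-2.8 -3.3 -0.3] [-0.616  0.416  0.249]
[-2.5 -2.9 -0.2] [-0.614  0.501  0.258]
[-4.1 -3.2  0.3] [-0.568  0.563  0.208]
[-3.2 -2.9 -0.5] [-0.629  0.58   0.237]
```

servo_tool(motion=[0, 0, 0, 0, 0, 0, 0.15, 0, 0, 0, 0, 0, 0, 0, 0, 0, 0, 0, 0, 0, 0, 0, 0, 0, 0, 0, 0, 0, 0, 0, -1, 0, 0, 0, 0])

```text
time_s: 24.32
ee_pos: [0.4948, 0.1183, 0.0988]
tcp_rot: [0.655, 0.755, -0.001, -0.0]
ft_force: [0.2, 0.3, -0.0]
finger_gap: 1.002
finger_force: 0.0
```

servo_tool(motion=[0, 0, -3, 0, 0, 0, 0, 0, 0, -3, 0, 0, 0, 0, -4, 0, -1, 0, 0, 0, 0, 0, 0, 0, 0, 0, 0, 0, 0, 0, 0, 0, 0, 0, 0])

```text
time_s: 24.95
ee_pos: [0.5009, 0.0792, 0.1692]
tcp_rot: [0.656, 0.755, 0.0, -0.0]
ft_force: [-0.3, -0.4, 0.2]
finger_gap: 1.001
finger_force: 0.0
```

```bash
python3 q.py; python3 - <<'E'
from h import *
s=state()
f=grab_frame("wrist")[:,:,::-1].copy();t=grab_frame("scene")[:,:,::-1];c=cam("wrist",s)
cv2.imwrite("pics/w10.png",f);Rm=R.from_quat(s["tcp_rot"]).as_matrix();hh=cv2.cvtColor(f,cv2.COLOR_BGR2HSV)
u=proj(c,[[.4958,.1194,.106]])[0].round().astype(int);print(u)
q=np.zeros(f.shape[:2],bool);x,y=u;b=(hh[...,0]>100)&(hh[...,0]<130)&(hh[...,1]>90);q[max(0,y-60):y+60,x-60:x+60]=b[max(0,y-60):y+60,x-60:x+60]
for st,e in blobs(q,5): print(st,e,((ray(c,[e],.106)-s["ee_pos"])@Rm).round(4))
o=np.hstack([cv2.resize(f[:,80:560],(400,333)),cv2.resize(t[120:300,150:366],(400,333))]);cv2.imwrite("pics/fin.png",o)
E
```

```text
24.95 [-0.35 -0.39  0.19] [ 0.009  0.021 -0.004] [0.5009 0.0792 0.1692] [-3.000e-02  2.000e-02  5.047e+01] -0.05
[316 155]
[298, 104, 6, 14, 38] [300.5, 110.7] [[ 0.0661 -0.0082  0.0633]]
[354, 139, 13, 6, 29] [360.1, 141.3] [[0.0486 0.0264 0.0633]]
[266, 168, 13, 6, 29] [272.1, 170.3] [[ 0.0312 -0.0257  0.0632]]
[328, 192, 5, 12, 26] [329.9, 197.8] [[0.0138 0.0091 0.0632]]
```

View pics/fin.png

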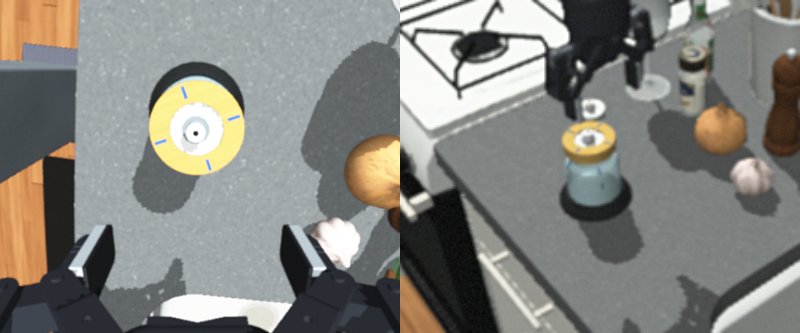

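The band sits level on the jar at about (197,127) in the left picture, with the nipple through its hole. It turned about 50° without slipping in the grip (marks still at -18° in the tool frame). The final torque reading was about 0.2 to 0.25 N m, the gripper is clear, and the bystanders in view are where they were. I'm handing it in.

```bash
python3 -c "
from station import *
print(finish_job())"
```

```text
the job is handed in; nothing more can be done
None
```

The job is handed in with no verdict returned: the valve lid is in the jar's mouth, nipple up and resting on the washer, and the brass band is screwed about 50° clockwise to roughly 0.25 N m, in or near the snug range by feel (I estimate 12–17 N on the lid), in about 25 s with the other things not touched.

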